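# Wipe the mushroom trimming board clean with the bench scraper

### The job

The trimming board is littered with crust chips from the fruiting block: draw the bench scraper out of its holder, wipe every chip off the open end of the board into the scrap pan, then put the scraper back down through the slot of its holder until it is fully home. Only the scraper may touch the chips, not the gripper, and the fruiting block and the punnet of mushrooms on the board must stay where they stand.

Things in the scene. Friction and masses are not known exactly. Their poses are not given: they have to be found in the camera images.
- scraper: Bench scraper, 0.14-0.28 kg: white nylon blade 140 mm wide, 5 mm thick (3.5 at the edge), black bar handle on top, 120 long, 28 thick, 40 mm high; 110 mm in all. Origin: middle of the blade's lower edge; x along blade and handle, y through the thickness, z up. It starts upright in the holder, blade in the slot, handle resting on the lid (origin 15 mm above the bench), free to lift out.
- scraper_grip (a point): Where to pinch the scraper: on the handle's middle, 94 mm above the blade's edge (handle spans 70 to 110 mm). Pinch across its 28 mm thickness, along the scraper's y.
- holder: Fixed tool holder: grey box 200 (x) x 90 (y) x 85 mm high, flat steel lid with one slot in its middle. Origin: centre of its underside, on the bench; z up. The slot runs along x, 160 mm long, 8 mm wide; its mouth is bevelled, 18 mm wide at the lid, 8 mm from 8 mm down. Home: scraper handle resting on the lid, centred, origin 15 mm above the bench, either way round; the blade hangs free below.
- slot (a point): Centre of the slot's mouth, on the lid's top face, 85 mm above the bench; axes as the holder's.
- board: Fixed trimming station: white board 240 (x) x 420 mm (y) in a steel frame, top face 42 mm above the bench. Origin: on the bench under the board's middle; z up. Steel rims 14 mm high on the long sides (inner faces at x = +-120) and the closed end (y = +210); the end at y = -210 is open. Block and punnet stand at y = +90 to +210; a strip from y = +25 to +88 is free; the chips lie beyond it.
- open_edge (a point): Middle of the board's open edge, on its top face (board frame x 0, y -210, z 42 mm).
- pan_in (a point): Centre of the inner floor of the steel scrap pan, 3 mm above the bench (board frame x 0, y -279 mm). The pan belongs to the station and is tucked under the open edge: 290 mm (x) by 155 mm (y, from -200 to -355 mm in the board's frame), 24 mm high, 3 mm walls. What drops off the open edge falls into it.
- chip1: Loose brown crust chip with white flecks, irregular flat slab about 66 x 45 mm (corners up to 39 mm from the middle), up to 12 mm thick, about 30 g. Origin: middle of its underside; x along its length, z up. Lies flat on the board, between y = -208 and +24 mm of the board.
- chip2: Loose brown crust chip with white flecks, irregular flat slab about 72 x 43 mm (corners up to 39 mm from the middle), up to 12 mm thick, about 30 g. Origin: middle of its underside; x along its length, z up. Lies flat on the board, between y = -208 and +24 mm of the board.
- chip3: Loose brown crust chip with white flecks, irregular flat slab about 62 x 44 mm (corners up to 39 mm from the middle), up to 12 mm thick, about 30 g. Origin: middle of its underside; x along its length, z up. Lies flat on the board, between y = -208 and +24 mm of the board.
- chip4: Loose brown crust chip with white flecks, irregular flat slab about 68 x 41 mm (corners up to 39 mm from the middle), up to 12 mm thick, about 30 g. Origin: middle of its underside; x along its length, z up. Lies flat on the board, between y = -208 and +24 mm of the board.
- block: Bystander: brown fruiting block 105 x 95 x 80 mm with small mushrooms growing on it (105 mm in all), standing on the closed end of the board, near or far side. 1.1 kg. Origin: centre of its underside.
- punnet: Bystander: black plastic punnet 105 x 95 x 55 mm filled with mushrooms (70 mm in all), standing on the closed end of the board beside the block. Origin: centre of its underside.
Things that resemble listed ones, but are neither listed nor needed, are in the scene too. Leave any blue or yellow look-alike of the holder alone.

How it is judged:
By the outcome, as a careful person would: the job done as asked, in the order asked, and still so for the second after the job is handed in, with the robot touching nothing.
It also fails if it takes over 72 s, if anything falls off the work surface, if the arm or the gripper's body presses on something with over 40 N, if the wrist force passes 120 N, or if a joint passes its speed limit or range.

### The arm

A 6-joint arm with a two-finger parallel gripper is mounted at the origin on the work surface. World frame = base frame: x ahead of the robot, y to its left, z up, the work surface at z = 0. Lengths are in m, angles in rad, forces in N, time in s.
With the tool pointing down it reaches from about 0.3 to 0.775 m from the base axis. Payload 14.6 kg.
Tool frame: the origin (TCP) lies at the very end of the fingers, on their centre line; the grasp point (between the pads) lies 19 mm behind it; y points along the fingers, x is the direction in which the jaws open and shut, and the axes are right-handed (so a half turn about y gives the same grasp; the last joint's range is limited). The gripper opens to 94 mm and grips with 3 to 60 N. Pads are 16 mm wide; open, the fingers measure 119 mm over their backs; the gripper's body (75 mm by 177 mm) begins 78 mm behind the grasp point.
Start: joints at [1.15, 0.3, 1.521, -0, 1.321, -0.067], TCP at [0.191, 0.516, 0.205] pointing down, gripper open.
Joint ranges: [-3.03, 3.03], [-0.79, 2.21], [0.23, 2.52], [-1.04, 4.18], [0, 3.07], [-2.55, 2.55]. Speed limits (rad/s): [2.22, 2.22, 2.57, 3.14, 3.14, 3.14].

### API

Orientations are given as a unit quaternion [w, x, y, z].
In Python, from station import r gives the robot as it stands.
- The arm moves only by the tool arm_command, never from a script. Its argument "deltas" is a list of rows, each an object with "slide": the shift along the tool's x, y, z in cm, a list of three; "rot": the turn, a rotation vector about the tool's x, y, z in degrees, a list of three; "jaw": the gripper's target within -1 to 1 (fully open at 1, half-way at 0, shut at -1). A call has 1 to 10 rows; each row is the pose to reach, as a shift and turn from the pose measured when the call began, along the tool's axes at that moment; what a row does not reach only later rows make up. A row lasts 1/10 s, in which the tool goes at most 50 mm and 8.59 degrees, less where a joint would pass 70% of its speed; a pose out of reach is approached as far as the arm can. A call with a gripper value outside its range is refused whole. The fingers move at their own pace and stop on an object; the grip force is fixed at half the most. Time passes only in rows, so rows that repeat a pose let the fingers close. It gives the time, the measured TCP pose, the force and the opening at its end, in the units of the state.
- r.observe(): the state, without advancing time (a new reading comes with each control period).
- r.capture(name): name is "scene" or "top"; returns the picture (400x640x3 uint8, blue, green, red); there is no depth.
- r.calibration(name): a dict with "camera_matrix" (3x3 intrinsics, pixels), "k1" (the pictures are not rectified: a ray, as slopes to the right and down, at radius r is drawn at 1 + k1 r^2 times it, then the intrinsics apply), "R" (3x3) and "t" (3): a world point X has camera coordinates R X + t. Camera axes: x right, y down, z forward; pixel columns grow to the right and rows downward; lengths in m; the calibration is good to about 2 mm. A picture is of the moment at which its call begins. calibration takes no time and is no camera call.
- r.job_done(): hands the job in, once; it reports no verdict.
Trained networks look in the newest picture that a camera, given by its name, has taken for a name from the list of things; names that differ only in an ending like _2 or _b are one class to them, and where a whole thing is asked for, a point or a joint stands for the part that bears it (a point fixed in the world has none). Each returns a list of dicts, best first, with "confidence" (0 to 1); they miss things now and then, are a little off and sometimes report something else, mostly with a low value. They report only what shows in the picture. A call takes as long as a camera call. They do not tell look-alikes from the thing itself.
- r.look_for(camera, name): "location" ([column, row] in pixels, amid what is visible of it).
- r.pinpoint(camera, name): "location" ([column, row] in pixels: a listed point, or the origin of a listed thing).
The state is a dict: "t": time; "qpos": joint angles; "qd": joint speeds; "effort": joint torques, N m; "tool_pos": TCP position; "eef_rot": TCP orientation; "force": force on the tool from outside, world axes, zero at the start; "wrist_torque": the same for the moment, N m; "grip_width": opening from 0.0 (shut) to 1.0 (fully open).
Only numpy, scipy, OpenCV 4.12 (cv2) and the standard library are available. Lean on these libraries where they do the work, as an engineer would, in place of code of your own. Each camera call takes 0.05 s, during which the arm holds its last target.

## Working session

There is one attempt and no reset: what is moved stays moved. The work goes in short steps, Python scripts to look and compute and a tool call to move; the robot and the scene stay as the last step left them, time stands still between calls to the robot, and variables do not carry over. Pictures are saved under pics/ and viewed, and the job is handed in when it is done.

Besides the shell and the picture viewer there is one more tool, called after "Request:" as name([rows], argument=value, ...), one row to a line, values as JSON. arm_command: Moves the arm, as the interface text tells. Its arguments: {"type":"object","properties":{"deltas":{"type":"array","items":{"type":"object","properties":{"slide":{"type":"array","items":{"type":"number"}},"rot":{"type":"array","items":{"type":"number"}},"jaw":{"type":"number"}}}}},"required":["deltas"]}

```bash
ls; mkdir -p pics; python3 - <<'E'
from station import r
import cv2
print(r.observe())
for n in("scene","top"):
    cv2.imwrite(f"pics/{n}0.png",r.capture(n)); c=r.calibration(n); print(n,c)
    for k in ["scraper","scraper_grip","holder","slot","board","open_edge","pan_in","chip1","block","punnet"]:
        print(k,[( [round(float(v)) for v in d["location"]],round(float(d["confidence"]),2)) for d in r.pinpoint(n,k)])
E
```

```text
pics
{'t': 0.0, 'qpos': array([ 1.15041072e+00,  3.00476160e-01,  1.52157037e+00, -1.52136325e-05,
        1.32072036e+00, -6.66312403e-02]), 'qd': array([ 6.69464652e-04,  1.05256651e-03, -4.41488868e-05, -8.37788104e-05,
       -1.60470553e-05,  1.48816602e-04]), 'effort': array([-7.35697677e-05, -5.31809020e+01, -3.52737021e+01,  7.09070452e-02,
        2.44987925e-02, -3.48850813e-05]), 'tool_pos': array([0.1904466 , 0.51569293, 0.20488809]), 'eef_rot': array([-0.57995771,  0.58039488,  0.40386885, -0.40457483]), 'force': array([ 4.14552946e-04, -7.13480909e-02,  4.88467710e-01]), 'wrist_torque': array([-0.05690595, -0.0055722 , -0.00469495]), 'grip_width': 0.9972911133937781}
scene {'camera_matrix': array([[440.86633247,   0.        , 322.88198351],
       [  0.        , 440.86633247, 202.14854038],
       [  0.        ,   0.        ,   1.        ]]), 'k1': -0.0077816379156051985, 'R': array([[ 8.99877979e-01,  4.36141736e-01, -9.17643703e-05],
       [ 3.26146939e-01, -6.73068720e-01, -6.63782097e-01],
       [-2.89564840e-01,  5.97292963e-01, -7.47926012e-01]]), 't': array([-0
[... 792 characters left out ...]
435784],
       [-0.97267803, -0.11803386, -0.19991363],
       [ 0.19899158,  0.01966725, -0.97980383]]), 't': array([0.08434108, 0.50317333, 1.53145988])}
scraper [([262, 202], 0.62), ([340, 180], 0.19)]
scraper_grip [([261, 195], 0.68)]
holder [([275, 274], 0.78), ([264, 200], 0.63), ([199, 191], 0.58)]
slot [([263, 200], 0.95), ([271, 270], 0.95), ([196, 183], 0.82), ([395, 213], 0.4), ([463, 191], 0.17)]
board [([387, 197], 0.76)]
open_edge [([451, 186], 0.87), ([262, 200], 0.29), ([265, 201], 0.24)]
pan_in [([464, 191], 0.85)]
chip1 [([397, 174], 0.75), ([264, 199], 0.71), ([443, 207], 0.62), ([435, 173], 0.59), ([397, 213], 0.45)]
block [([341, 179], 0.62)]
punnet [([344, 212], 0.58)]
```

```bash
python3 - <<'E'
import cv2
a=cv2.imread("pics/top0.png")[120:340,150:530]; cv2.imwrite("pics/topc.png",cv2.resize(a,None,fx=2.1,fy=2.1,interpolation=2))
a=cv2.imread("pics/scene0.png")[90:400,200:460]; cv2.imwrite("pics/scenec.png",cv2.resize(a,None,fx=1.9,fy=1.9,interpolation=2))
E
```

```text
(no output)
```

View pics/topc.png

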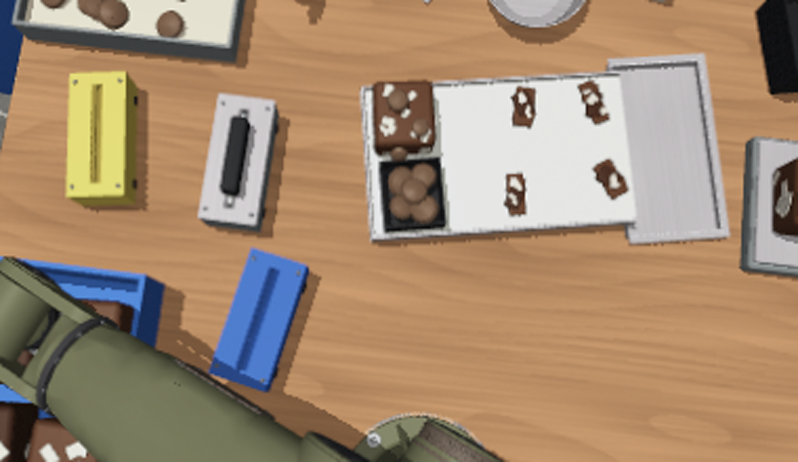

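View pics/scenec.png

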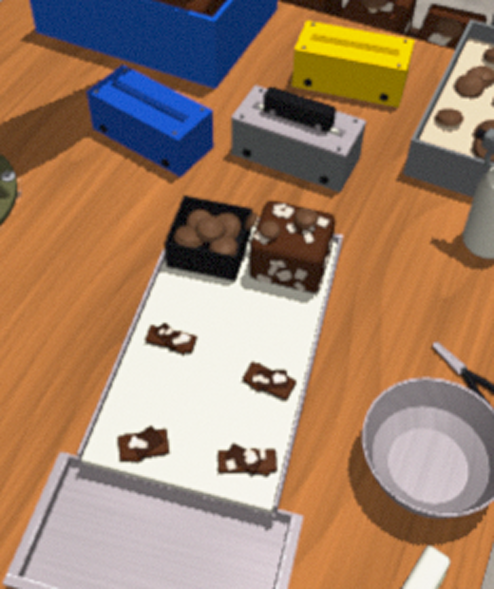

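The top view shows three holder-like boxes: yellow at (197,187), grey with a black handle at (263,200) and blue at (274,272). The grey one holds the scraper, so it is the one meant. The four chips lie at (399,171), (433,169), (395,212) and (440,205).

```bash
cat > h.py <<'E'
from station import r
import numpy as np, cv2
from scipy.optimize import least_squares
from scipy.spatial.transform import Rotation as Ro
C={n:r.calibration(n) for n in("scene","top")}
def dc(c): return np.array([c["k1"],0,0,0,0.])
def proj(n,X):
    c=C[n]; X=np.atleast_2d(np.array(X,float))
    return cv2.projectPoints(X,cv2.Rodrigues(c["R"])[0],c["t"],c["camera_matrix"],dc(c))[0][:,0]
def unproj(n,px,z):
    c=C[n]; p=cv2.undistortPoints(np.array(px,float).reshape(-1,1,2),c["camera_matrix"],dc(c))[:,0]
    d=np.c_[p,np.ones(len(p))]@c["R"]; o=-c["R"].T@c["t"]; s=(z-o[2])/d[:,2]
    return o+d*s[:,None]
def w(pose,L):
    x,y,a=pose; L=np.atleast_2d(np.array(L,float)); R=Ro.from_euler('z',a).as_matrix(); return L@R.T+[x,y,0]
E
python3 - <<'E'
from h import *
print(unproj("top",[[263,200],[271,270],[196,183]],.085))
print(unproj("scene",[[358,153],[279,143],[384,114]],.085))
print("edge",unproj("top",[[451,186]],.042),unproj("scene",[[290,343]],.042))
print("board",unproj("top",[[387,197]],.0),unproj("scene",[[316,273]],.0))
for n,cr in(("top",(100,130,230,270)),("scene",(110,210,310,400))):
    I=r.capture(n); cv2.imwrite(f"pics/{n}1.png",I)
a=cv2.imread("pics/top1.png")
cv2.imwrite("pics/th.png",cv2.resize(a[155:240,235:295],None,fx=7,fy=7,interpolation=0))
cv2.imwrite("pics/tb.png",cv2.resize(a[140:240,315:505],None,fx=4.2,fy=4.2,interpolation=0))
a=cv2.imread("pics/scene1.png")
cv2.imwrite("pics/sh.png",cv2.resize(a[125:200,315:400],None,fx=7,fy=7,interpolation=0))
cv2.imwrite("pics/sb.png",cv2.resize(a[190:400,195:395],None,fx=2.85,fy=2.85,interpolation=0))
E
```

```text
[[0.4657728  0.33763489 0.085     ]
 [0.24424695 0.27991327 0.085     ]
 [0.49580479 0.56633073 0.085     ]]
[[0.48547672 0.33848309 0.085     ]
 [0.24281792 0.27298168 0.085     ]
 [0.48856455 0.55756524 0.085     ]]
edge [[ 0.59902888 -0.28207905  0.042     ]] [[ 0.57899111 -0.27408059  0.042     ]]
board [[ 0.54418817 -0.07339973  0.        ]] [[ 0.53689643 -0.0581049   0.        ]]
```

View pics/th.png

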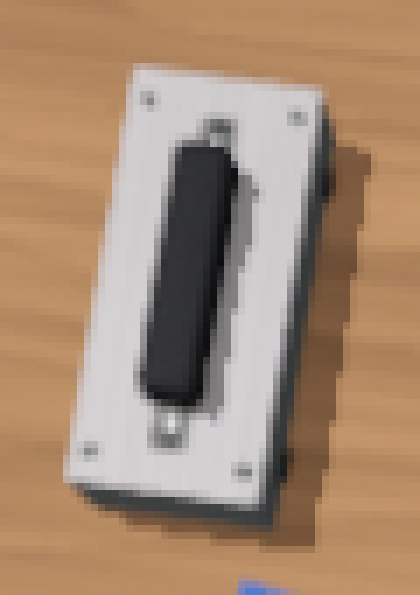

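View pics/sh.png

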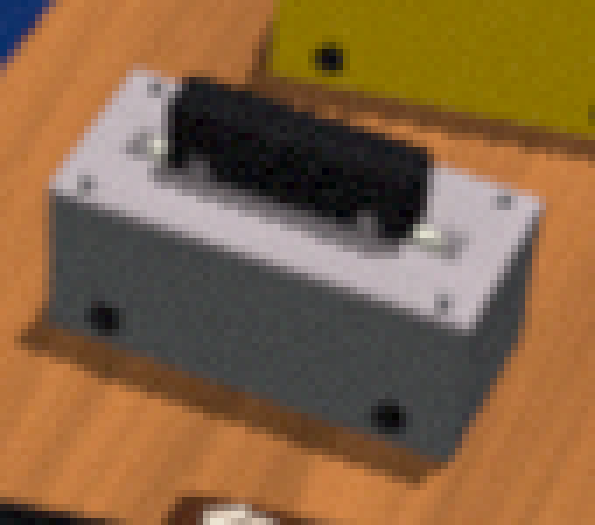

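View pics/tb.png

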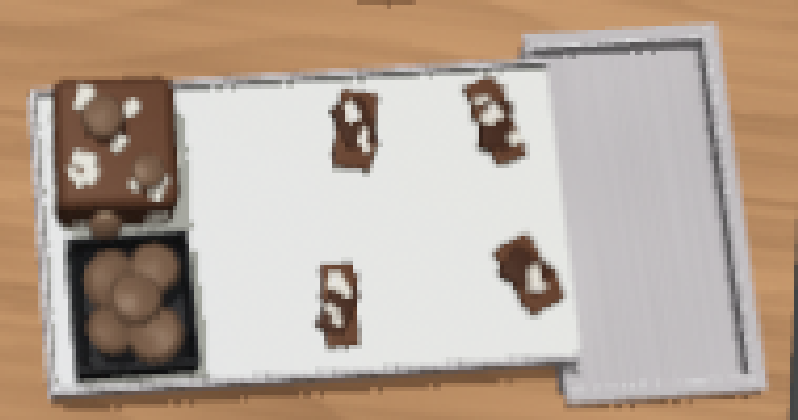

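View pics/sb.png

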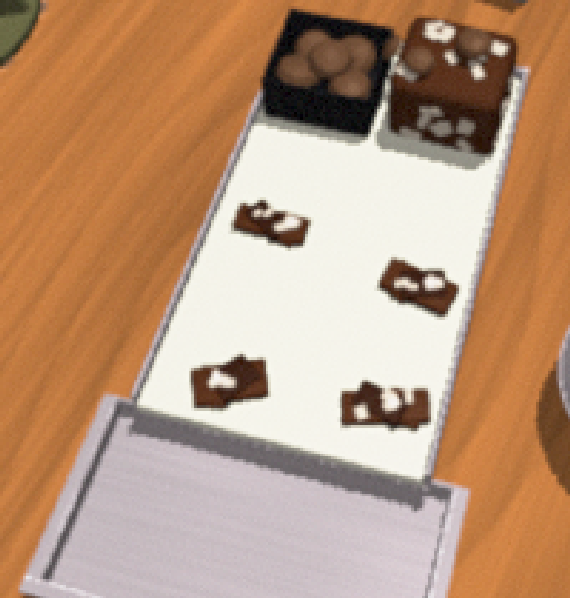

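```bash
cat > fit.py <<'E'
from h import *
def P(uv,o,s): return (np.array(uv,float)+.5)/s-.5+o
def fit(obs,x0):
    # obs list (cam,L,px)
    f=lambda q,o=obs: np.concatenate([(proj(n,w(q,L))-p).ravel() for n,L,p in o])
    for nm,o in (("both",obs),("top",[k for k in obs if k[0]=="top"]),("scene",[k for k in obs if k[0]=="scene"])):
        s=least_squares(lambda q:f(q,o),x0,loss='soft_l1'); print(nm,s.x.round(4),np.degrees(s.x[2]).round(2),"res",f(s.x,o).round(1))
        if nm=="both": b=s.x
    return b
lid=np.array([[100,45,85],[100,-45,85],[-100,-45,85],[-100,45,85]])/1e3
H=[("top",lid,P([(133,66),(324,92),(262,507),(66,482)],(235,155),7)),
   ("scene",lid,P([(543,204),(472,330),(48,192),(130,68)],(315,125),7))]
h=fit(H,[.47,.338,-.05])
bl=np.array([[120,-210,42],[-120,-210,42],[145,-355,24],[-145,-355,24],[-145,-200,24],[145,-200,24]])/1e3
B=[("top",bl,P([(549,68),(578,360),(717,24),(764,388),(568,400),(522,38)],(315,140),4.2)),
   ("scene",bl[[0,1,3,4,5]],P([(425,477),(140,407),(20,592),(107,396),(468,488)],(195,190),2.85))]
b=fit(B,[.54,-.07,.1])
# handle top: box
hs=[]
E
python3 fit.py
```

```text
both [ 0.4811  0.3402 -0.0054] -0.31 res [ 0.5  0.5  0.   0.   0.   0.1  0.6  0.2  0.3 -0.7 -0.  -0.3  0.  -0.6
  0.7  0.3]
top [ 0.4816  0.3412 -0.007 ] -0.4 res [ 0.3  0.3 -0.2 -0.1 -0.3 -0.1  0.2 -0. ]
scene [ 0.481   0.3385 -0.0017] -0.1 res [ 0.1 -0.4 -0.2  0.  -0.2 -0.1  0.4  0.7]
both [ 0.5451 -0.0713  0.1915] 10.97 res [-0.3  0.1  1.6 -0.6 -2.1  2.7 -1.5 -2.3  0.5 -1.8  1.1  2.1 -0.4  1.7
 -1.8  0.   5.2 -2.3  2.5  0.8 -4.  -0.4]
top [ 0.5469 -0.0709  0.1788] 10.25 res [ 0.1  0.3  1.1 -0.4 -1.5  3.4 -1.9 -1.5 -0.  -1.6  1.6  2.3]
scene [ 0.544  -0.0713  0.199 ] 11.4 res [-0.1  1.3 -1.7  0.4  5.7 -1.6  2.6  1.2 -3.7 -0.8]
```

```bash
cat >> fit.py <<'E'
print("----")
def model(q):
    x,y,a,t,pw,e=q
    A=np.array([[.12,-.21,.042],[-.12,-.21,.042],[pw,-.355-e,.024],[-pw,-.355-e,.024],[-pw,-.2,.024],[pw,-.2,.024],[.12+t,.21+t,.056],[-.12-t,.21+t,.056]])
    return w((x,y,a),A)
T=P([(549,68),(578,360),(717,24),(764,388),(568,400),(522,38),(30,92),(50,394)],(315,140),4.2)
S=P([(425,477),(140,407),(20,592),(107,396),(468,488),(528,68)],(195,190),2.85)
def f(q):
    M=model(q); return np.r_[(proj("top",M)-T).ravel(),(proj("scene",M[[0,1,3,4,5,6]])-S).ravel(),(q[3]-.005)*500]
s=least_squares(f,[.545,-.07,.19,.005,.145,0],loss='soft_l1'); print(s.x.round(4),np.degrees(s.x[2]),f(s.x).round(1))
q=s.x;bp=q[:3]
print("edge",w(bp,[[0,-.21,.042]]),"corners",w(bp,[[.12,-.21,.042],[-.12,-.21,.042],[.12,.21,.042],[-.12,.21,.042]]).round(3))
def inv(pose,X): return (X-[pose[0],pose[1],0])@Ro.from_euler('z',pose[2]).as_matrix()
Ic={n:cv2.imread(f"pics/{n}1.png") for n in C}
for n in C:
    g=unproj  # chips
    hsv=cv2.cvtColor(Ic[n],cv2.COLOR_BGR2HSV)
    M=w(bp,np.array([[.119,-.209,.042],[-.119,-.209,.042],[-.119,.06,.042],[.119,.06,.042]]))
    m=np.zeros(hsv.shape[:2],np.uint8); cv2.fillConvexPoly(m,proj(n,M).round().astype(int),255)
    m&=((hsv[...,2]<170)*255).astype(np.uint8)
    k,lab,st,ce=cv2.connectedComponentsWithStats(m)
    for i in range(1,k):
        if st[i,4]<30: continue
        yy,xx=np.where(lab==i); X=inv(bp,unproj(n,np.c_[xx,yy],.050))
        print(n,ce[i].round(),st[i,4],"board mm min",(X.min(0)*1e3).round()[:2],"max",(X.max(0)*1e3).round()[:2])
E
python3 fit.py | sed '1,/----/d'
```

```text
[ 0.5462 -0.069   0.1881  0.0039  0.1532  0.0094] 10.777266326984924 [-0.8 -0.   0.8 -0.8 -0.3  0.3  0.8 -0.2  0.   0.4  0.3 -0.3 -0.1 -0.3
  0.3  0.4  0.1  1.1 -1.1 -0.8  0.4 -0.   0.  -0.9  0.1  0.   0.1 -0.2
 -0.6]
edge [[ 0.58541941 -0.27529285  0.042     ]] corners [[ 0.703 -0.253  0.042]
 [ 0.468 -0.298  0.042]
 [ 0.625  0.16   0.042]
 [ 0.389  0.115  0.042]]
scene [289. 269.] 236 board mm min [-100.  -40.] max [-34.   0.]
scene [341. 291.] 300 board mm min [ 41. -72.] max [109. -28.]
scene [275. 324.] 349 board mm min [ -85. -202.] max [ -20. -150.]
scene [330. 333.] 349 board mm min [  38. -187.] max [ 112. -140.]
top [432. 168.] 158 board mm min [  41. -181.] max [ 116. -138.]
top [399. 171.] 167 board mm min [ 42. -66.] max [110. -26.]
top [440. 205.] 166 board mm min [ -83. -197.] max [ -21. -146.]
top [395. 213.] 151 board mm min [-100.  -35.] max [-32.   0.]
```

```bash
cat > hand.py <<'E'
from h import *
import sys
def boxpts(zlo,zhi): return np.array([[sx*.06,sy*.014,z] for sx in(-1,1) for sy in(-1,1) for z in(zlo,zhi)])
def rend(n,pose,zlo,zhi,s=8):
    p=proj(n,w(pose,boxpts(zlo,zhi))); h=cv2.convexHull(p.astype(np.float32))[:,0]
    m=np.zeros((400,640),np.uint8); cv2.fillConvexPoly(m,(h*256).round().astype(int),255,cv2.LINE_AA,8); return m/255.
def fith(im,zlo,zhi,x0,rois):
    obs={}
    for n in im:
        g=im[n].max(2).astype(float); x0_,y0_,x1,y1=rois[n]
        a=np.clip((130-g)/80,0,1); k=np.zeros_like(a); k[y0_:y1,x0_:x1]=1; obs[n]=(a*k,k)
    def f(q,ns): return np.concatenate([((cv2.GaussianBlur(rend(n,q,zlo,zhi)*obs[n][1],(0,0),1)-cv2.GaussianBlur(obs[n][0],(0,0),1))).ravel() for n in ns])
    from scipy.optimize import minimize
    for ns in (["top","scene"],["top"],["scene"]):
        s=minimize(lambda d:(f(np.array(x0)+np.array(d)*[.005,.005,.05],ns)**2).sum(),[0,0,0],method="Nelder-Mead",options=dict(initial_simplex=[[0,0,0],[1,0,0],[0,1,0],[0,0,1]]))
        q=np.array(x0)+s.x*[.005,.005,.05]; print(ns,q.round(4),np.degrees(q[2]).round(2),round(s.fun,2))
if __name__=="__main__":
    im={n:cv2.imread(f"pics/{n}1.png") for n in C}
    fith(im,.085,.125,[.481,.340,-.0054],{"top":(250,170,272,217),"scene":(337,133,379,161)})
    q=(.4811,.3402,-.0054); o=r.observe(); R=Ro.from_quat(o["eef_rot"],scalar_first=True); print(R.as_matrix().round(3))
E
python3 hand.py
```

```text
['top', 'scene'] [0.4775 0.3402 0.0071] 0.4 113.29
['top'] [0.4794 0.3409 0.0109] 0.62 44.96
['scene'] [ 0.4762  0.3387 -0.0584] -3.35 61.05
[[ 0.346  0.    -0.938]
 [ 0.938  0.     0.346]
 [ 0.    -1.    -0.   ]]
```

```bash
cat > plan.py <<'E'
from h import *
BP=(.5462,-.0690,.1881); HP=(.4811,.3402,-.0054)
def plan(pts,show=True):
    """pts: list of (x,y,z,yawdeg of tool x)"""
    o=r.observe(); R0=Ro.from_quat(o["eef_rot"],scalar_first=True); p0=o["tool_pos"]
    M0=R0.as_matrix()
    print("t",round(o["t"],2),"tcp",p0.round(4),"yaw",np.degrees(np.arctan2(M0[1,0],M0[0,0])).round(2),"F",o["force"].round(1),"w",round(o["grip_width"],3),"j",o["qpos"].round(2))
    for x,y,z,a in pts:
        c,s=np.cos(np.radians(a)),np.sin(np.radians(a))
        M=np.array([[c,0,-s],[s,0,c],[0,-1,0]])  # x,(y=-z),z=x cross y
        M[:,2]=np.cross(M[:,0],M[:,1])
        sl=R0.inv().apply(np.array([x,y,z])-p0)*100; rv=np.degrees((R0.inv()*Ro.from_matrix(M)).as_rotvec())
        print("slide",sl.round(2),"rot",rv.round(2),"dist mm",round(10*np.linalg.norm(sl)))
def board(x,y,z):  # mm board frame -> world + yaw
    X=w(BP,[[x/1e3,y/1e3,z/1e3]])[0]; return (*X,90+np.degrees(BP[2]))
E
python3 -c "
from plan import *
plan([(.480,.3402,.20,89.8),(.480,.3402,.09,89.8)])"
```

```text
t 1.2 tcp [0.1906 0.5159 0.2055] yaw 69.73 F [-0.1 -1.   0.7] w 1.001 j [ 1.15  0.3   1.52 -0.    1.32 -0.07]
slide [ -6.46   0.55 -33.24] rot [  0.   -20.07   0.  ] dist mm 339
slide [ -6.46  11.55 -33.24] rot [  0.   -20.07   0.  ] dist mm 358
```

Request:
arm_command([
  {"slide": [-0.8,0,-4.2],"rot": [0,-2.5,0],"jaw": 1},
  {"slide": [-1.6,0,-8.4],"rot": [0,-5,0],"jaw": 1},
  {"slide": [-2.4,0,-12.6],"rot": [0,-7.5,0],"jaw": 1},
  {"slide": [-3.2,0.1,-16.8],"rot": [0,-10,0],"jaw": 1},
  {"slide": [-4.0,0.2,-21],"rot": [0,-13,0],"jaw": 1},
  {"slide": [-4.9,0.4,-25.2],"rot": [0,-16,0],"jaw": 1},
  {"slide": [-5.7,0.5,-29.4],"rot": [0,-18,0],"jaw": 1},
  {"slide": [-6.46,0.55,-33.24],"rot": [0,-20,0],"jaw": 1},
  {"slide": [-6.46,0.55,-33.24],"rot": [0,-20,0],"jaw": 1},
  {"slide": [-6.46,0.55,-33.24],"rot": [0,-20,0],"jaw": 1},
])

```text
t: 2.2
tool_pos: [0.4802, 0.3398, 0.1996]
eef_rot: [0.502, -0.502, -0.498, 0.499]
force: [-1.1, 0.2, 0.6]
grip_width: 0.998
```

```bash
python3 -c "
from plan import *
plan([(.480,.3402,.09,89.8)])"
```

```text
t 2.2 tcp [0.4802 0.3398 0.1996] yaw 89.63 F [-1.1  0.2  0.6] w 0.998 j [ 0.55  0.39  1.41  0.    1.34 -1.01]
slide [4.000e-02 1.096e+01 1.000e-02] rot [-0.03 -0.17 -0.01] dist mm 110
```

Request:
arm_command([
  {"slide": [0.04,3,0],"rot": [0,-0.1,0],"jaw": 1},
  {"slide": [0.04,6,0],"rot": [0,-0.1,0],"jaw": 1},
  {"slide": [0.04,8.5,0],"rot": [0,-0.1,0],"jaw": 1},
  {"slide": [0.04,10.2,0],"rot": [0,-0.1,0],"jaw": 1},
  {"slide": [0.04,10.96,0],"rot": [0,-0.1,0],"jaw": 1},
  {"slide": [0.04,10.96,0],"rot": [0,-0.1,0],"jaw": 1},
  {"slide": [0.04,10.96,0],"rot": [0,-0.1,0],"jaw": -1},
  {"slide": [0.04,10.96,0],"rot": [0,-0.1,0],"jaw": -1},
  {"slide": [0.04,10.96,0],"rot": [0,-0.1,0],"jaw": -1},
  {"slide": [0.04,10.96,0],"rot": [0,-0.1,0],"jaw": -1},
])

```text
t: 3.2
tool_pos: [0.4803, 0.3403, 0.0905]
eef_rot: [0.501, -0.501, -0.499, 0.499]
force: [0.1, -0.2, 0.1]
grip_width: 0.695
```

Request:
arm_command([
  {"slide": [0,0,0],"rot": [0,0,0],"jaw": -1},
  {"slide": [0,0,0],"rot": [0,0,0],"jaw": -1},
  {"slide": [0,0,0],"rot": [0,0,0],"jaw": -1},
  {"slide": [0,0,0],"rot": [0,0,0],"jaw": -1},
])

```text
t: 3.6
tool_pos: [0.4803, 0.3403, 0.0905]
eef_rot: [0.501, -0.501, -0.499, 0.499]
force: [0.1, 0.3, -0.1]
grip_width: 0.357
```

```bash
python3 -c "
from plan import *
plan([(.480,.3402,.21,89.8)])
for n in C: cv2.imwrite(f'pics/{n}2.png',r.capture(n))
a=cv2.imread('pics/top2.png')[150:240,220:310];b=cv2.imread('pics/scene2.png')[100:200,310:410]
cv2.imwrite('pics/g2.png',np.hstack([cv2.resize(a,(390,390)),cv2.resize(b,(390,390))]))"
```

```text
t 3.6 tcp [0.4803 0.3403 0.0905] yaw 89.72 F [ 0.1  0.3 -0.1] w 0.357 j [ 0.55  0.5   1.52  0.    1.12 -1.01]
slide [ -0.   -11.95   0.03] rot [ 0.   -0.08  0.01] dist mm 119
```

View pics/g2.png

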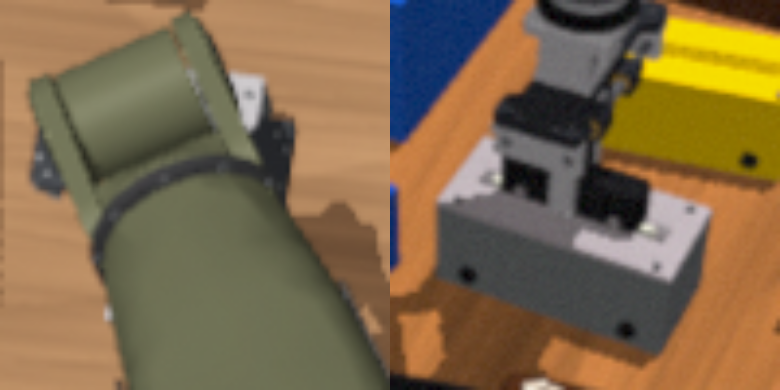

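The scene view shows the fingers straddling the handle of the grey holder's scraper, but the jaws are still closing (about 33 mm). I'll let them finish.

Request:
arm_command([
  {"slide": [0,0,0],"rot": [0,0,0],"jaw": -1},
  {"slide": [0,0,0],"rot": [0,0,0],"jaw": -1},
  {"slide": [0,0,0],"rot": [0,0,0],"jaw": -1},
  {"slide": [0,0,0],"rot": [0,0,0],"jaw": -1},
])

```text
t: 4.1
tool_pos: [0.4803, 0.3407, 0.0906]
eef_rot: [0.501, -0.501, -0.499, 0.498]
force: [0.2, 1.6, -0.8]
grip_width: 0.297
```

```bash
python3 -c "
from plan import *
plan([(.480,.3402,.22,89.8)])"
```

```text
t 4.1 tcp [0.4803 0.3407 0.0906] yaw 89.72 F [ 0.2  1.6 -0.8] w 0.297 j [ 0.55  0.5   1.52  0.    1.12 -1.01]
slide [ -0.03 -12.94   0.03] rot [ 0.02 -0.08  0.06] dist mm 129
```

Request:
arm_command([
  {"slide": [0,-1,0],"rot": [0,0,0],"jaw": -1},
  {"slide": [0,-3,0],"rot": [0,0,0],"jaw": -1},
  {"slide": [0,-5,0],"rot": [0,0,0],"jaw": -1},
  {"slide": [0,-8,0],"rot": [0,0,0],"jaw": -1},
  {"slide": [0,-11,0],"rot": [0,0,0],"jaw": -1},
  {"slide": [0,-14,0],"rot": [0,0,0],"jaw": -1},
  {"slide": [0,-17,0],"rot": [0,0,0],"jaw": -1},
  {"slide": [0,-18,0],"rot": [0,0,0],"jaw": -1},
  {"slide": [0,-18,0],"rot": [0,0,0],"jaw": -1},
])

```text
t: 5.0
tool_pos: [0.4804, 0.3404, 0.2715]
eef_rot: [-0.501, 0.501, 0.5, -0.498]
force: [0.4, 0.3, -2.4]
grip_width: 0.293
```

```bash
python3 -c "
from plan import *
plan([board(-47,42,270),board(-47,42,118.5)])
for n in C: cv2.imwrite(f'pics/{n}3.png',r.capture(n))
a=cv2.imread('pics/top3.png')[120:240,200:320];b=cv2.imread('pics/scene3.png')[40:200,280:440]
cv2.imwrite('pics/g3.png',np.hstack([cv2.resize(a,(390,390)),cv2.resize(b,(390,390))]))"
```

```text
t 5.0 tcp [0.4804 0.3404 0.2715] yaw 89.72 F [ 0.4  0.3 -2.4] w 0.293 j [ 0.55  0.35  1.31  0.    1.49 -1.01]
slide [-37.69   0.08  -1.36] rot [  0.12 -11.06   0.09] dist mm 377
slide [-37.72  15.23  -1.33] rot [  0.12 -11.06   0.09] dist mm 407
```

View pics/g3.png

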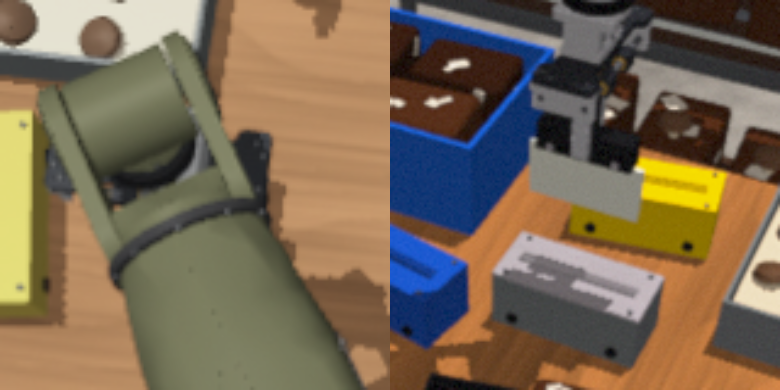

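```bash
python3 -c "
from plan import *
for d in (-.003,0,.003): print(d,proj('scene',[[.4804+d-.07,.3404,.196],[.4804+d+.07,.3404,.196]]).round(1).tolist())
b=cv2.imread('pics/scene3.png')[85:140,325:400]
cv2.imwrite('pics/g3b.png',cv2.resize(b,None,fx=10,fy=10,interpolation=0))"
```

```text
-0.003 [[336.1, 116.8], [380.5, 130.0]]
0 [[337.0, 117.0], [381.5, 130.3]]
0.003 [[337.9, 117.3], [382.5, 130.6]]
```

View pics/g3b.png

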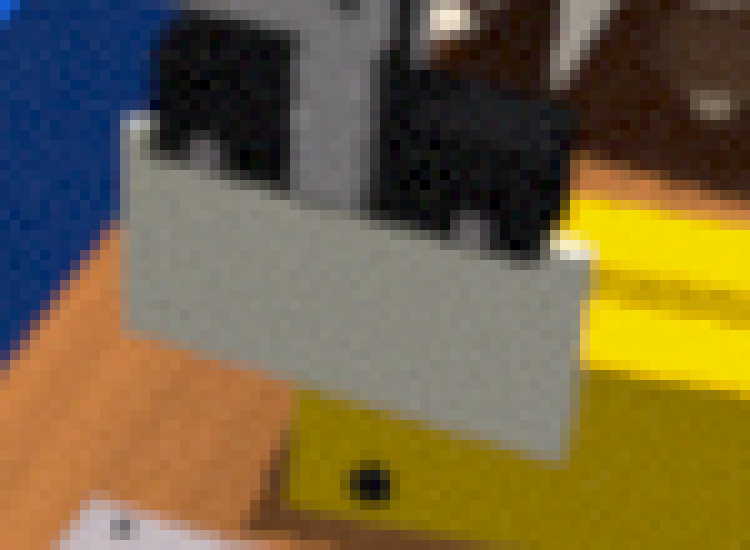

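The scraper is out. Its lower blade corners at (337,117.5) and (381.3,131) match a centred grip to about 1 mm. Now I'll carry it over to the free strip.

Request:
arm_command([
  {"slide": [-3,0,0],"rot": [0,-1,0],"jaw": -1},
  {"slide": [-7.5,0,-0.2],"rot": [0,-2,0],"jaw": -1},
  {"slide": [-12,0,-0.4],"rot": [0,-3.5,0],"jaw": -1},
  {"slide": [-16.5,0,-0.6],"rot": [0,-5,0],"jaw": -1},
  {"slide": [-21,0,-0.8],"rot": [0,-6.5,0],"jaw": -1},
  {"slide": [-25.5,0,-1],"rot": [0,-8,0],"jaw": -1},
  {"slide": [-30,0,-1.2],"rot": [0,-9,0],"jaw": -1},
  {"slide": [-34,0,-1.3],"rot": [0,-10,0],"jaw": -1},
  {"slide": [-37.7,0,-1.36],"rot": [0.1,-11.06,0.1],"jaw": -1},
  {"slide": [-37.7,0,-1.36],"rot": [0.1,-11.06,0.1],"jaw": -1},
])

```text
t: 6.1
tool_pos: [0.491, -0.0402, 0.2672]
eef_rot: [0.453, -0.451, -0.542, 0.546]
force: [0.8, -0.3, -2.1]
grip_width: 0.296
```

```bash
python3 -c "
from plan import *
plan([board(-47,42,150),board(-47,42,119)])"
```

```text
t 6.1 tcp [ 0.491  -0.0402  0.2672] yaw 100.59 F [ 0.8 -0.3 -2.1] w 0.296 j [-0.15  0.13  1.58 -0.    1.43 -1.91]
slide [ 0.36 11.72 -0.26] rot [-0.37 -0.19 -0.07] dist mm 117
slide [ 0.36 14.82 -0.28] rot [-0.37 -0.19 -0.07] dist mm 148
```

Request:
arm_command([
  {"slide": [0.36,2,-0.26],"rot": [-0.3,-0.2,0],"jaw": -1},
  {"slide": [0.36,5,-0.26],"rot": [-0.3,-0.2,0],"jaw": -1},
  {"slide": [0.36,8.5,-0.26],"rot": [-0.3,-0.2,0],"jaw": -1},
  {"slide": [0.36,11,-0.26],"rot": [-0.3,-0.2,0],"jaw": -1},
  {"slide": [0.36,12.5,-0.26],"rot": [-0.3,-0.2,0],"jaw": -1},
  {"slide": [0.36,12.5,-0.26],"rot": [-0.3,-0.2,0],"jaw": -1},
  {"slide": [0.36,12.5,-0.26],"rot": [-0.3,-0.2,0],"jaw": -1},
])

```text
t: 6.8
tool_pos: [0.4919, -0.0362, 0.142]
eef_rot: [0.451, -0.45, -0.544, 0.546]
force: [-0.6, -0.1, -2.4]
grip_width: 0.295
```

```bash
python3 -c "
from plan import *
plan([board(-47,42,118.5)])
for n in C: cv2.imwrite(f'pics/{n}4.png',r.capture(n))
a=cv2.imread('pics/top4.png')[130:250,310:470];b=cv2.imread('pics/scene4.png')[180:360,230:390]
cv2.imwrite('pics/g4.png',np.hstack([cv2.resize(a,(440,330)),cv2.resize(b,(330,371))[:330]]))"
```

```text
t 6.8 tcp [ 0.4919 -0.0362  0.142 ] yaw 100.81 F [-0.6 -0.1 -2.4] w 0.295 j [-0.15  0.24  1.75 -0.    1.15 -1.91]
slide [-0.04  2.35 -0.03] rot [-0.13  0.03 -0.05] dist mm 23
```

View pics/g4.png

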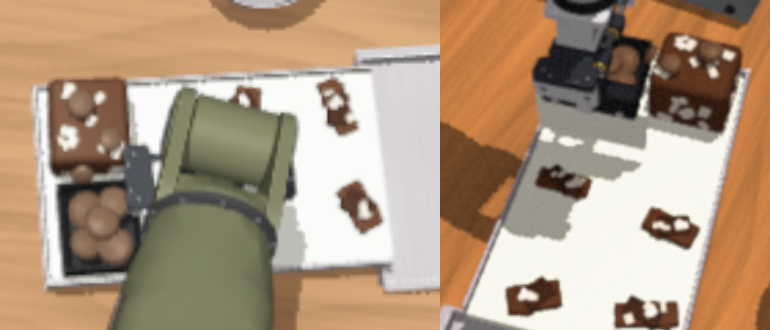

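The blade hangs over the free strip between the punnet and the chips. I'll lower it to just above the board.

Request:
arm_command([
  {"slide": [0,1,0],"rot": [-0.1,0,0],"jaw": -1},
  {"slide": [0,1.8,0],"rot": [-0.1,0,0],"jaw": -1},
  {"slide": [0,2.2,0],"rot": [-0.1,0,0],"jaw": -1},
  {"slide": [0,2.35,0],"rot": [-0.1,0,0],"jaw": -1},
  {"slide": [0,2.35,0],"rot": [-0.1,0,0],"jaw": -1},
])

```text
t: 7.4
tool_pos: [0.4923, -0.0364, 0.1192]
eef_rot: [0.45, -0.451, -0.545, 0.545]
force: [0.2, 0.2, -1.7]
grip_width: 0.295
```

```bash
python3 -c "
from plan import *
plan([board(-47,42,118.2),board(-47,-20,118.2),board(-47,-228,118.2)])
for n in C: cv2.imwrite(f'pics/{n}5.png',r.capture(n))
a=cv2.imread('pics/scene5.png')[210:290,260:360]
print(proj('scene',w(BP,[[-.117,.042,.043],[.023,.042,.043]]))-[260,210])
cv2.imwrite('pics/g5.png',cv2.resize(a,None,fx=7,fy=7))"
```

```text
t 7.4 tcp [ 0.4923 -0.0364  0.1192] yaw 100.8 F [ 0.2  0.2 -1.7] w 0.295 j [-0.15  0.27  1.78 -0.    1.1  -1.91]
slide [-0.01  0.1   0.02] rot [ 0.06  0.02 -0.08] dist mm 1
slide [-6.21  0.1   0.02] rot [ 0.06  0.02 -0.08] dist mm 62
slide [-27.01   0.13   0.03] rot [ 0.06  0.02 -0.08] dist mm 270
[[19.20407962 35.98967395]
 [69.93000944 47.31468758]]
```

View pics/g5.png

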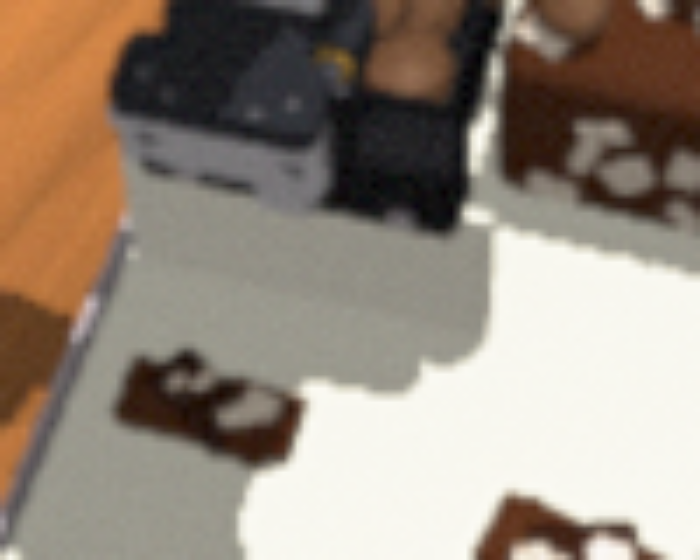

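Request:
arm_command([
  {"slide": [0,0.1,0],"rot": [0,0,0],"jaw": -1},
  {"slide": [-1,0.1,0],"rot": [0,0,0],"jaw": -1},
  {"slide": [-2.5,0.1,0],"rot": [0,0,0],"jaw": -1},
  {"slide": [-4,0.1,0],"rot": [0,0,0],"jaw": -1},
  {"slide": [-5.5,0.1,0],"rot": [0,0,0],"jaw": -1},
  {"slide": [-7,0.1,0],"rot": [0,0,0],"jaw": -1},
  {"slide": [-8.5,0.1,0],"rot": [0,0,0],"jaw": -1},
  {"slide": [-10,0.1,0],"rot": [0,0,0],"jaw": -1},
  {"slide": [-11,0.1,0],"rot": [0,0,0],"jaw": -1},
])

```text
t: 8.4
tool_pos: [0.5133, -0.146, 0.1187]
eef_rot: [-0.45, 0.452, 0.545, -0.545]
force: [-0.6, 0.9, -2.8]
grip_width: 0.3
```

```bash
python3 -c "
from plan import *
plan([board(-47,-190,118.2),board(-47,-228,118.2)])
for n in C: cv2.imwrite(f'pics/{n}6.png',r.capture(n))
a=cv2.imread('pics/scene6.png')[220:400,200:400]
cv2.imwrite('pics/g6.png',cv2.resize(a,None,fx=3,fy=3))"
```

```text
t 8.4 tcp [ 0.5133 -0.146   0.1187] yaw 100.76 F [-0.6  0.9 -2.8] w 0.3 j [-0.35  0.35  1.67 -0.    1.12 -2.1 ]
slide [-12.05   0.07   0.03] rot [ 0.09 -0.02 -0.1 ] dist mm 121
slide [-15.85   0.07   0.03] rot [ 0.09 -0.02 -0.1 ] dist mm 159
```

View pics/g6.png

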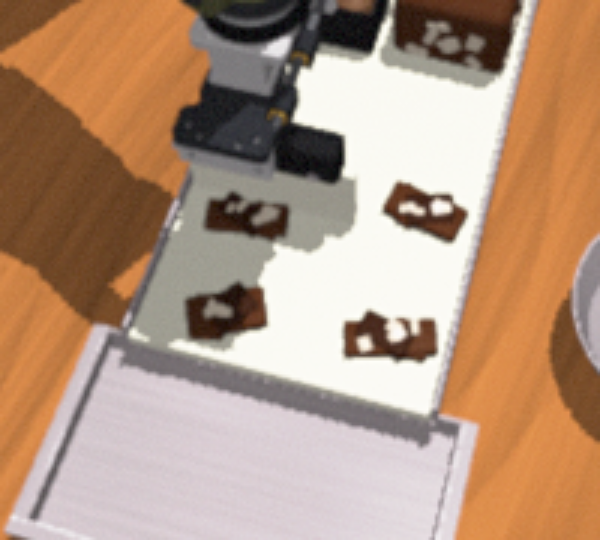

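The blade is pushing the first chip and everything else is unmoved. I'll finish this lane.

Request:
arm_command([
  {"slide": [-1,0.05,0],"rot": [0,0,0],"jaw": -1},
  {"slide": [-2.5,0.05,0],"rot": [0,0,0],"jaw": -1},
  {"slide": [-4,0.05,0],"rot": [0,0,0],"jaw": -1},
  {"slide": [-5.5,0.05,0],"rot": [0,0,0],"jaw": -1},
  {"slide": [-7,0.05,0],"rot": [0,0,0],"jaw": -1},
  {"slide": [-8.5,0.05,0],"rot": [0,0,0],"jaw": -1},
  {"slide": [-10,0.05,0],"rot": [0,0,0],"jaw": -1},
  {"slide": [-11.5,0.05,0],"rot": [0,0,0],"jaw": -1},
  {"slide": [-13,0.05,0],"rot": [0,0,0],"jaw": -1},
  {"slide": [-14,0.05,0],"rot": [0,0,0],"jaw": -1},
])

```text
t: 9.5
tool_pos: [0.5395, -0.2847, 0.1183]
eef_rot: [-0.45, 0.452, 0.544, -0.544]
force: [-0.3, 0.6, -2.6]
grip_width: 0.297
```

Request:
arm_command([
  {"slide": [-0.7,0,0],"rot": [0,0,0],"jaw": -1},
  {"slide": [-1.4,0,0],"rot": [0,0,0],"jaw": -1},
  {"slide": [-2,0,0],"rot": [0,0,0],"jaw": -1},
  {"slide": [-2,0,0],"rot": [0,0,0],"jaw": -1},
  {"slide": [-2,0,0],"rot": [0,0,0],"jaw": -1},
])

```text
t: 10.0
tool_pos: [0.5432, -0.3042, 0.1183]
eef_rot: [-0.45, 0.452, 0.544, -0.544]
force: [-0.2, 0.8, -1.8]
grip_width: 0.303
```

```bash
python3 -c "
from plan import *
plan([board(-47,-228,118.2),board(-47,-228,170)])
for n in C: cv2.imwrite(f'pics/{n}7.png',r.capture(n))
a=cv2.imread('pics/scene7.png')[220:400,200:400]
cv2.imwrite('pics/g7.png',cv2.resize(a,None,fx=3,fy=3))"
```

```text
t 10.0 tcp [ 0.5432 -0.3042  0.1183] yaw 100.7 F [-0.2  0.8 -1.8] w 0.303 j [-0.57  0.54  1.4  -0.    1.21 -2.33]
slide [0.25 0.   0.  ] rot [ 0.08 -0.07 -0.1 ] dist mm 2
slide [ 0.24 -5.18 -0.  ] rot [ 0.08 -0.07 -0.1 ] dist mm 52
```

View pics/g7.png

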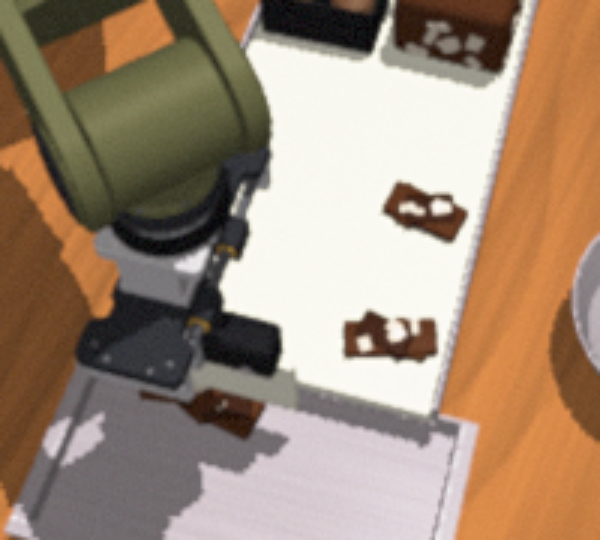

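Request:
arm_command([
  {"slide": [0,-1.5,0],"rot": [0,0,0],"jaw": -1},
  {"slide": [0,-4,0],"rot": [0,0,0],"jaw": -1},
  {"slide": [0,-6,0],"rot": [0,0,0],"jaw": -1},
  {"slide": [3,-8,0],"rot": [0,0,0],"jaw": -1},
  {"slide": [7,-8,-2],"rot": [0,0,0],"jaw": -1},
  {"slide": [11,-8,-4],"rot": [0,0,0],"jaw": -1},
  {"slide": [15,-8,-6],"rot": [0,0,0],"jaw": -1},
  {"slide": [19,-8,-8],"rot": [0,0,0],"jaw": -1},
  {"slide": [23,-8,-9],"rot": [0,0,0],"jaw": -1},
  {"slide": [25,-8,-9.4],"rot": [0,0,0],"jaw": -1},
])

```text
t: 11.1
tool_pos: [0.5891, -0.0375, 0.1994]
eef_rot: [-0.449, 0.451, 0.545, -0.545]
force: [-0.5, -0.3, -1.5]
grip_width: 0.297
```

```bash
python3 -c "
from plan import *
plan([board(46,40,118.2),board(46,40,150)])
for n in C: cv2.imwrite(f'pics/{n}8.png',r.capture(n))
a=cv2.imread('pics/scene8.png')[200:400,200:400]; b=cv2.imread('pics/top8.png')[130:250,310:510]
cv2.imwrite('pics/g8.png',np.hstack([cv2.resize(a,(400,400)),cv2.copyMakeBorder(cv2.resize(b,(400,240)),0,160,0,0,0)]))"
```

```text
t 11.1 tcp [ 0.5891 -0.0375  0.1994] yaw 100.87 F [-0.5 -0.3 -1.5] w 0.297 j [-0.13  0.39  1.41 -0.    1.33 -1.89]
slide [1.72 8.12 0.22] rot [ 0.16  0.09 -0.1 ] dist mm 83
slide [1.71 4.94 0.21] rot [ 0.16  0.09 -0.1 ] dist mm 52
```

View pics/g8.png

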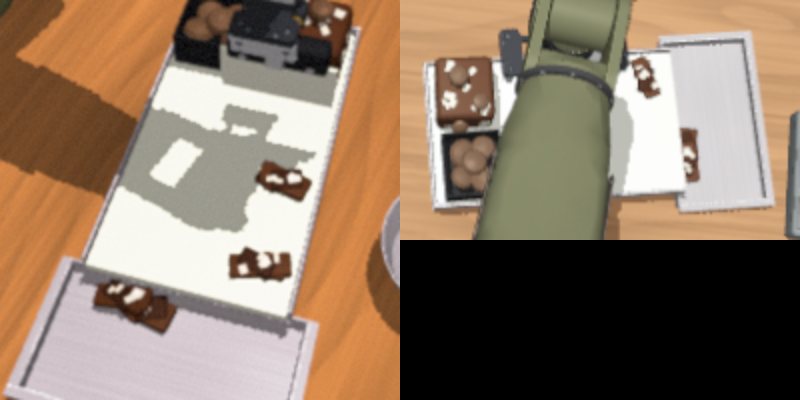

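Both chips of this lane are in the pan, at about (333,275)/(267,352) in the scene view. Next is the far lane.

Request:
arm_command([
  {"slide": [1.7,0.5,0.15],"rot": [0.1,0.1,-0.1],"jaw": -1},
  {"slide": [1.7,2.5,0.15],"rot": [0.1,0.1,-0.1],"jaw": -1},
  {"slide": [1.7,4.5,0.15],"rot": [0.1,0.1,-0.1],"jaw": -1},
  {"slide": [1.7,6,0.15],"rot": [0.1,0.1,-0.1],"jaw": -1},
  {"slide": [1.7,6,0.15],"rot": [0.1,0.1,-0.1],"jaw": -1},
  {"slide": [1.7,7,0.15],"rot": [0.1,0.1,-0.1],"jaw": -1},
  {"slide": [1.7,7.7,0.15],"rot": [0.1,0.1,-0.1],"jaw": -1},
  {"slide": [1.7,8.05,0.15],"rot": [0.1,0.1,-0.1],"jaw": -1},
  {"slide": [1.7,8.05,0.15],"rot": [0.1,0.1,-0.1],"jaw": -1},
])

```text
t: 12.1
tool_pos: [0.5845, -0.0218, 0.1186]
eef_rot: [-0.451, 0.451, 0.545, -0.545]
force: [0.6, 0.6, -2.5]
grip_width: 0.293
```

```bash
python3 -c "
from plan import *
plan([board(46,40,118.2),board(46,-70,118.2),board(46,-228,118.2)])
for n in C: cv2.imwrite(f'pics/{n}9.png',r.capture(n))
a=cv2.imread('pics/scene9.png')[210:310,290:390]
print(proj('scene',w(BP,[[-.023,.042,.043],[.117,.042,.043]]))-[290,210])
cv2.imwrite('pics/g9.png',cv2.resize(a,None,fx=6,fy=6))"
```

```text
t 12.1 tcp [ 0.5845 -0.0218  0.1186] yaw 100.82 F [ 0.6  0.6 -2.5] w 0.293 j [-0.1   0.46  1.51  0.    1.17 -1.86]
slide [0.08 0.04 0.04] rot [0.03 0.04 0.  ] dist mm 1
slide [-10.92   0.04   0.05] rot [0.03 0.04 0.  ] dist mm 109
slide [-26.72   0.04   0.06] rot [0.03 0.04 0.  ] dist mm 267
[[23.02936854 43.54275792]
 [75.19557445 55.18120283]]
```

View pics/g9.png

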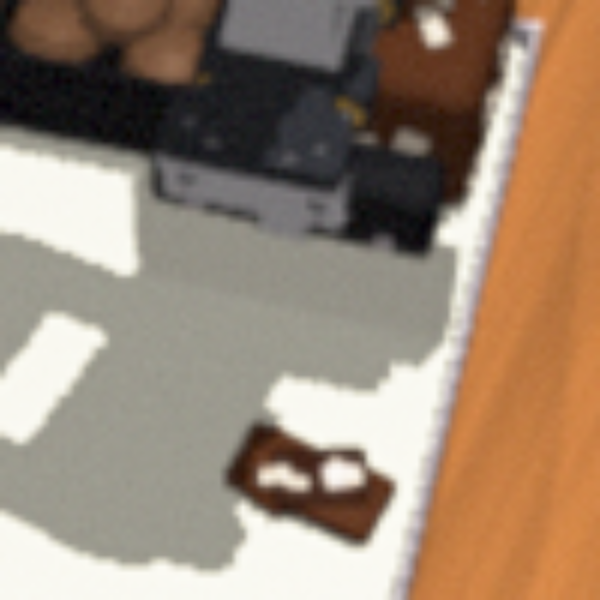

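The blade clears the far rim by a few millimetres, so I'll sweep.

Request:
arm_command([
  {"slide": [-1,0,0.02],"rot": [0,0,0],"jaw": -1},
  {"slide": [-2.5,0,0.02],"rot": [0,0,0],"jaw": -1},
  {"slide": [-4,0,0.02],"rot": [0,0,0],"jaw": -1},
  {"slide": [-5.5,0,0.02],"rot": [0,0,0],"jaw": -1},
  {"slide": [-7,0,0.02],"rot": [0,0,0],"jaw": -1},
  {"slide": [-8.5,0,0.02],"rot": [0,0,0],"jaw": -1},
  {"slide": [-10,0,0.02],"rot": [0,0,0],"jaw": -1},
  {"slide": [-11.5,0,0.02],"rot": [0,0,0],"jaw": -1},
  {"slide": [-13,0,0.02],"rot": [0,0,0],"jaw": -1},
])

```text
t: 13.1
tool_pos: [0.6091, -0.1507, 0.1192]
eef_rot: [-0.45, 0.451, 0.545, -0.545]
force: [-0.8, 0.4, -2.9]
grip_width: 0.297
```

```bash
python3 -c "
from plan import *
plan([board(46,-190,118.2),board(46,-228,118.2)])
for n in C: cv2.imwrite(f'pics/{n}10.png',r.capture(n))
a=cv2.imread('pics/scene10.png')[220:400,200:400]
cv2.imwrite('pics/g10.png',cv2.resize(a,None,fx=3,fy=3))"
```

```text
t 13.1 tcp [ 0.6091 -0.1507  0.1192] yaw 100.82 F [-0.8  0.4 -2.9] w 0.297 j [-0.3   0.55  1.38  0.    1.21 -2.06]
slide [-9.8   0.1   0.06] rot [ 0.08  0.04 -0.01] dist mm 98
slide [-13.6    0.1    0.06] rot [ 0.08  0.04 -0.01] dist mm 136
```

View pics/g10.png

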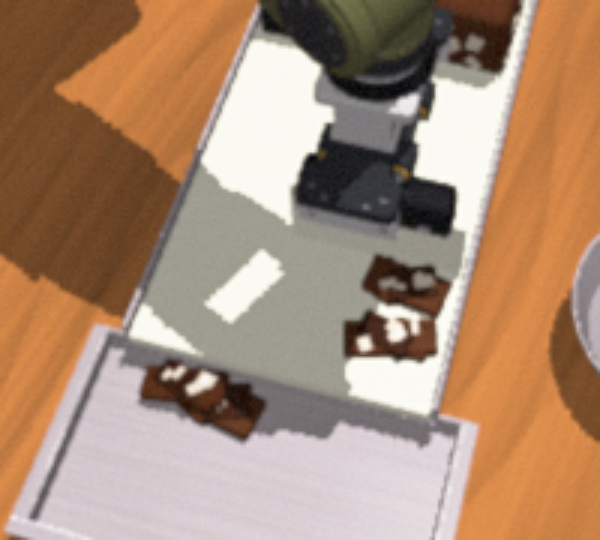

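Request:
arm_command([
  {"slide": [-1,0.1,0.03],"rot": [0,0,0],"jaw": -1},
  {"slide": [-2.3,0.1,0.03],"rot": [0,0,0],"jaw": -1},
  {"slide": [-3.6,0.1,0.04],"rot": [0,0,0],"jaw": -1},
  {"slide": [-5,0.1,0.04],"rot": [0,0,0],"jaw": -1},
  {"slide": [-6.4,0.1,0.05],"rot": [0,0,0],"jaw": -1},
  {"slide": [-7.8,0.1,0.05],"rot": [0,0,0],"jaw": -1},
  {"slide": [-9.2,0.1,0.06],"rot": [0,0,0],"jaw": -1},
  {"slide": [-10.6,0.1,0.06],"rot": [0,0,0],"jaw": -1},
  {"slide": [-12,0.1,0.06],"rot": [0,0,0],"jaw": -1},
  {"slide": [-13.2,0.1,0.06],"rot": [0,0,0],"jaw": -1},
])

```text
t: 14.2
tool_pos: [0.6332, -0.2825, 0.1181]
eef_rot: [-0.451, 0.452, 0.545, -0.544]
force: [0.4, -0.0, -2.6]
grip_width: 0.297
```

Request:
arm_command([
  {"slide": [-0.5,0,0],"rot": [0,0,0],"jaw": -1},
  {"slide": [-0.5,0,0],"rot": [0,0,0],"jaw": -1},
  {"slide": [-0.5,0,0],"rot": [0,0,0],"jaw": -1},
  {"slide": [-0.5,0,0],"rot": [0,0,0],"jaw": -1},
])

```text
t: 14.6
tool_pos: [0.6342, -0.2868, 0.1181]
eef_rot: [-0.451, 0.451, 0.545, -0.544]
force: [-0.3, 0.1, -2.6]
grip_width: 0.292
```

```bash
python3 -c "
from plan import *
plan([board(46,-228,118.2),board(46,-228,170)])
for n in C: cv2.imwrite(f'pics/{n}11.png',r.capture(n))
a=cv2.imread('pics/scene11.png')[220:400,200:400]
cv2.imwrite('pics/g11.png',cv2.resize(a,None,fx=3,fy=3))"
```

```text
t 14.6 tcp [ 0.6342 -0.2868  0.1181] yaw 100.74 F [-0.3  0.1 -2.6] w 0.292 j [-0.48  0.7   1.13  0.    1.3  -2.24]
slide [ 0.24 -0.01 -0.03] rot [ 0.08 -0.03 -0.02] dist mm 2
slide [ 0.24 -5.19 -0.03] rot [ 0.08 -0.03 -0.02] dist mm 52
```

View pics/g11.png

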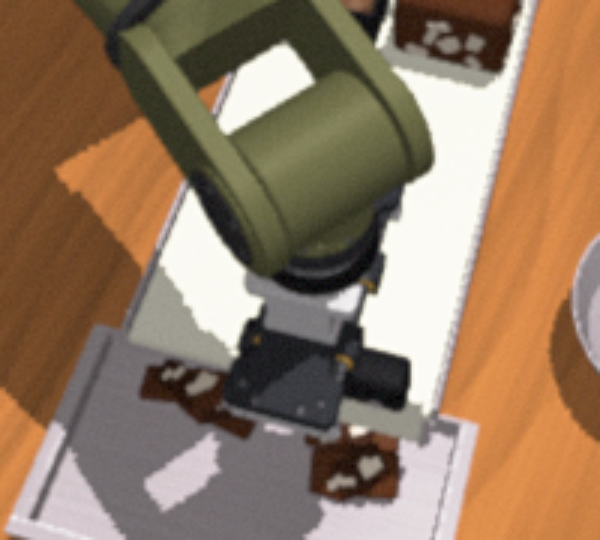

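Request:
arm_command([
  {"slide": [0,-1.5,0],"rot": [0,0,0],"jaw": -1},
  {"slide": [0,-4.5,0],"rot": [0,0,0],"jaw": -1},
  {"slide": [0,-8,0],"rot": [0,0,0],"jaw": -1},
  {"slide": [0,-12,0],"rot": [0,0,0],"jaw": -1},
  {"slide": [2,-15.5,0],"rot": [0,0,0],"jaw": -1},
  {"slide": [6,-16,0],"rot": [0,0,0],"jaw": -1},
  {"slide": [10,-16,0],"rot": [0,0,0],"jaw": -1},
  {"slide": [14,-16,0],"rot": [0,0,0],"jaw": -1},
  {"slide": [18,-16,0],"rot": [0,0,0],"jaw": -1},
  {"slide": [22,-16,0],"rot": [0,0,0],"jaw": -1},
])

```text
t: 15.7
tool_pos: [0.5923, -0.069, 0.2796]
eef_rot: [-0.45, 0.452, 0.545, -0.544]
force: [0.2, 0.8, -2.6]
grip_width: 0.297
```

```bash
python3 -c "
from plan import *
plan([(.4803,.3403,.28,89.72)])
for n in C: cv2.imwrite(f'pics/{n}12.png',r.capture(n))
a=cv2.imread('pics/scene12.png')[200:400,200:400]; b=cv2.imread('pics/top12.png')[130:250,310:510]
cv2.imwrite('pics/g12.png',np.hstack([cv2.resize(a,(400,400)),cv2.copyMakeBorder(cv2.resize(b,(400,240)),0,160,0,0,0)]))"
```

```text
t 15.7 tcp [ 0.5923 -0.069   0.2796] yaw 100.75 F [ 0.2  0.8 -2.6] w 0.297 j [-0.18  0.36  1.27  0.    1.51 -1.94]
slide [42.31 -0.09  3.37] rot [ 0.17 11.03 -0.04] dist mm 424
```

View pics/g12.png

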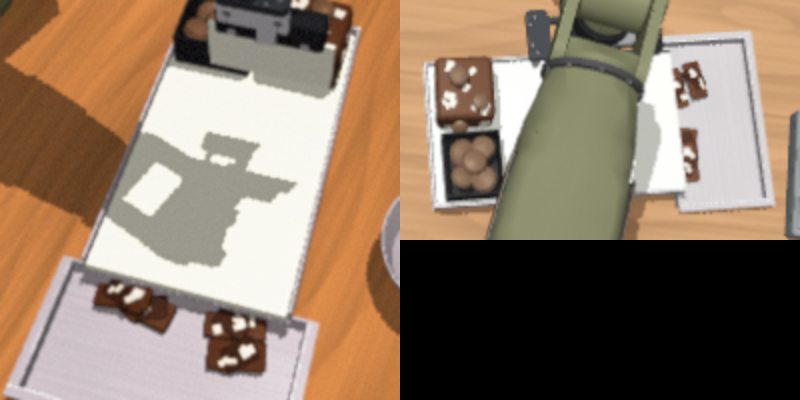

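The board is empty and all four chips show in the pan. The block and the punnet have not moved. Returning to the holder.

Request:
arm_command([
  {"slide": [3,0,0.2],"rot": [0,0.7,0],"jaw": -1},
  {"slide": [7.5,0,0.6],"rot": [0,2,0],"jaw": -1},
  {"slide": [12,0,1],"rot": [0,3,0],"jaw": -1},
  {"slide": [16.5,0,1.3],"rot": [0,4.3,0],"jaw": -1},
  {"slide": [21,0,1.7],"rot": [0,5.5,0],"jaw": -1},
  {"slide": [25.5,0,2],"rot": [0,6.6,0],"jaw": -1},
  {"slide": [30,0,2.4],"rot": [0,7.8,0],"jaw": -1},
  {"slide": [34.5,0,2.8],"rot": [0,9,0],"jaw": -1},
  {"slide": [39,0,3.1],"rot": [0,10.2,0],"jaw": -1},
  {"slide": [42.31,0,3.37],"rot": [0.17,11.03,0],"jaw": -1},
])

```text
t: 16.8
tool_pos: [0.4778, 0.3445, 0.2811]
eef_rot: [-0.5, 0.5, 0.501, -0.499]
force: [1.0, -0.2, -1.6]
grip_width: 0.297
```

```bash
python3 -c "
from plan import *
plan([(.4803,.3403,.19,89.72)])"
```

```text
t 16.8 tcp [0.4778 0.3445 0.2811] yaw 89.97 F [ 1.  -0.2 -1.6] w 0.297 j [ 0.56  0.34  1.29 -0.    1.51 -1.01]
slide [-0.43  9.11 -0.23] rot [0.1  0.25 0.04] dist mm 91
```

Request:
arm_command([
  {"slide": [-0.43,1,-0.23],"rot": [0.1,0.25,0],"jaw": -1},
  {"slide": [-0.43,3.5,-0.23],"rot": [0.1,0.25,0],"jaw": -1},
  {"slide": [-0.43,6.5,-0.23],"rot": [0.1,0.25,0],"jaw": -1},
  {"slide": [-0.43,9,-0.23],"rot": [0.1,0.25,0],"jaw": -1},
  {"slide": [-0.43,10.5,-0.23],"rot": [0.1,0.25,0],"jaw": -1},
  {"slide": [-0.43,10.5,-0.23],"rot": [0.1,0.25,0],"jaw": -1},
  {"slide": [-0.43,10.5,-0.23],"rot": [0.1,0.25,0],"jaw": -1},
])

```text
t: 17.5
tool_pos: [0.4809, 0.34, 0.1773]
eef_rot: [0.501, -0.501, -0.499, 0.498]
force: [0.9, 0.5, -1.5]
grip_width: 0.299
```

```bash
python3 -c "
from plan import *
plan([(.4803,.3403,.1606,89.72),(.4803,.3403,.0906,89.72)])
b=r.capture('scene')[85:185,310:410]
cv2.imwrite('pics/g13.png',cv2.resize(b,None,fx=6,fy=6,interpolation=0))"
```

```text
t 17.5 tcp [0.4809 0.34   0.1773] yaw 89.69 F [ 0.9  0.5 -1.5] w 0.299 j [ 0.55  0.41  1.44  0.    1.29 -1.01]
slide [0.03 1.67 0.06] rot [ 0.06 -0.03  0.07] dist mm 17
slide [0.02 8.67 0.07] rot [ 0.06 -0.03  0.07] dist mm 87
```

View pics/g13.png

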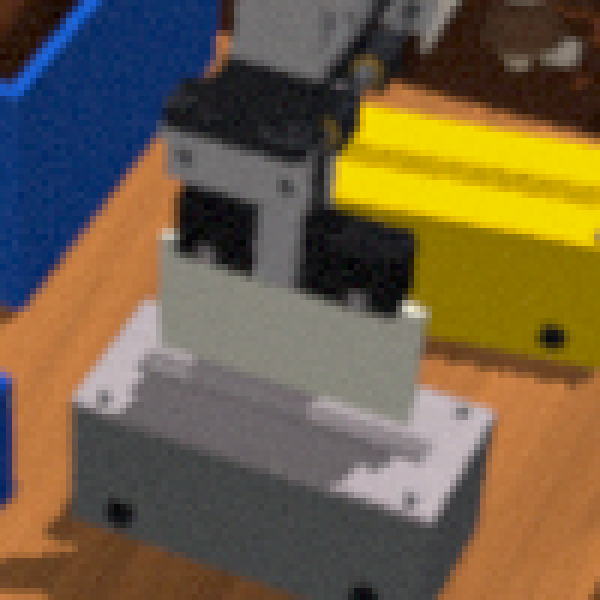

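The blade is aligned over the slot. I'll lower it slowly.

Request:
arm_command([
  {"slide": [0.03,0.7,0.05],"rot": [0,0,0],"jaw": -1},
  {"slide": [0.03,1.4,0.05],"rot": [0,0,0],"jaw": -1},
  {"slide": [0.03,1.9,0.05],"rot": [0,0,0],"jaw": -1},
  {"slide": [0.03,2.4,0.05],"rot": [0,0,0],"jaw": -1},
  {"slide": [0.03,2.9,0.05],"rot": [0,0,0],"jaw": -1},
  {"slide": [0.03,3.4,0.05],"rot": [0,0,0],"jaw": -1},
  {"slide": [0.03,3.4,0.05],"rot": [0,0,0],"jaw": -1},
])

```text
t: 18.25
tool_pos: [0.4803, 0.3404, 0.1429]
eef_rot: [0.501, -0.501, -0.499, 0.498]
force: [-0.2, 1.3, -2.7]
grip_width: 0.298
```

```bash
python3 -c "
from plan import *
plan([(.4803,.3403,.0916,89.72)])"
```

```text
t 18.25 tcp [0.4803 0.3404 0.1429] yaw 89.7 F [-0.2  1.3 -2.7] w 0.298 j [ 0.55  0.44  1.48  0.    1.22 -1.01]
slide [-0.02  5.13 -0.  ] rot [ 0.04 -0.02  0.06] dist mm 51
```

It's in the slot (edge about 18 mm below the lid) with no contact force. Continuing down.

Request:
arm_command([
  {"slide": [0,0.8,0],"rot": [0,0,0],"jaw": -1},
  {"slide": [0,1.6,0],"rot": [0,0,0],"jaw": -1},
  {"slide": [0,2.4,0],"rot": [0,0,0],"jaw": -1},
  {"slide": [0,3.2,0],"rot": [0,0,0],"jaw": -1},
  {"slide": [0,4,0],"rot": [0,0,0],"jaw": -1},
  {"slide": [0,4.6,0],"rot": [0,0,0],"jaw": -1},
  {"slide": [0,5,0],"rot": [0,0,0],"jaw": -1},
  {"slide": [0,5.15,0],"rot": [0,0,0],"jaw": -1},
  {"slide": [0,5.15,0],"rot": [0,0,0],"jaw": -1},
])

```text
t: 19.15
tool_pos: [0.4802, 0.3405, 0.0912]
eef_rot: [0.501, -0.501, -0.499, 0.498]
force: [0.0, 2.7, -3.9]
grip_width: 0.299
```

```bash
python3 -c "
from plan import *
plan([(.4803,.3403,.0906,89.72)])"
```

```text
t 19.15 tcp [0.4802 0.3405 0.0912] yaw 89.7 F [ 0.   2.7 -3.9] w 0.299 j [ 0.55  0.5   1.52  0.    1.12 -1.01]
slide [-0.02  0.06 -0.01] rot [ 0.03 -0.02  0.06] dist mm 1
```

Request:
arm_command([
  {"slide": [0,0.06,0],"rot": [0,0,0],"jaw": -1},
  {"slide": [0,0.06,0],"rot": [0,0,0],"jaw": -1},
  {"slide": [0,0.06,0],"rot": [0,0,0],"jaw": 1},
  {"slide": [0,0.06,0],"rot": [0,0,0],"jaw": 1},
  {"slide": [0,0.06,0],"rot": [0,0,0],"jaw": 1},
  {"slide": [0,0.06,0],"rot": [0,0,0],"jaw": 1},
  {"slide": [0,0.06,0],"rot": [0,0,0],"jaw": 1},
  {"slide": [0,0.06,0],"rot": [0,0,0],"jaw": 1},
  {"slide": [0,0.06,0],"rot": [0,0,0],"jaw": 1},
])

```text
t: 20.05
tool_pos: [0.4802, 0.3405, 0.0906]
eef_rot: [0.501, -0.501, -0.499, 0.498]
force: [0.1, -0.3, -0.6]
grip_width: 0.857
```

Request:
arm_command([
  {"slide": [0,0,0],"rot": [0,0,0],"jaw": 1},
  {"slide": [0,-1,0],"rot": [0,0,0],"jaw": 1},
  {"slide": [0,-3,0],"rot": [0,0,0],"jaw": 1},
  {"slide": [0,-6,0],"rot": [0,0,0],"jaw": 1},
  {"slide": [0,-10,0],"rot": [0,0,0],"jaw": 1},
  {"slide": [0,-14,0],"rot": [0,0,0],"jaw": 1},
  {"slide": [0,-16,0],"rot": [0,0,0],"jaw": 1},
  {"slide": [0,-16,4],"rot": [0,0,0],"jaw": 1},
  {"slide": [0,-16,8],"rot": [0,0,0],"jaw": 1},
  {"slide": [0,-16,12],"rot": [0,0,0],"jaw": 1},
])

```text
t: 21.05
tool_pos: [0.3587, 0.3407, 0.2512]
eef_rot: [0.502, -0.501, -0.499, 0.498]
force: [0.6, 1.1, -0.2]
grip_width: 1.001
```

```bash
python3 -c "
from plan import *
plan([])
for n in C: cv2.imwrite(f'pics/{n}14.png',r.capture(n))
a=cv2.imread('pics/scene14.png')[90:400,200:430]; b=cv2.imread('pics/top14.png')[130:250,230:510]
cv2.imwrite('pics/g14.png',cv2.resize(a,None,fx=1.9,fy=1.9)); cv2.imwrite('pics/g14t.png',cv2.resize(b,None,fx=2.8,fy=2.8))
cv2.imwrite('pics/g14h.png',cv2.resize(cv2.imread('pics/scene14.png')[125:200,315:400],None,fx=7,fy=7,interpolation=0))"
```

```text
t 21.05 tcp [0.3587 0.3407 0.2512] yaw 89.67 F [ 0.6  1.1 -0.2] w 1.001 j [ 0.69  0.14  1.61  0.    1.39 -0.88]
```

View pics/g14.png

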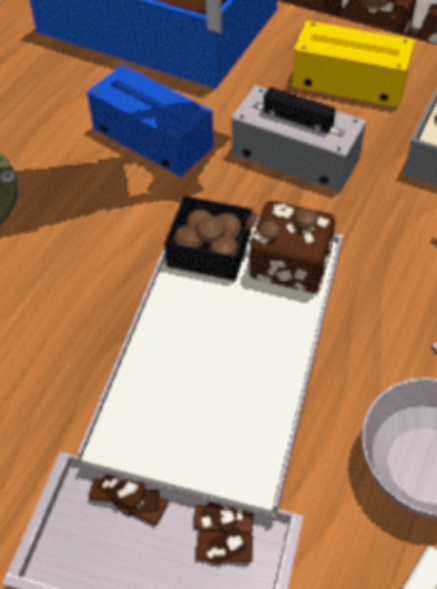

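View pics/g14t.png

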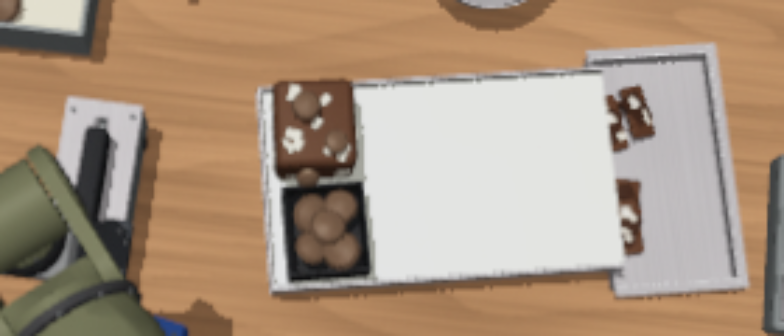

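View pics/g14h.png

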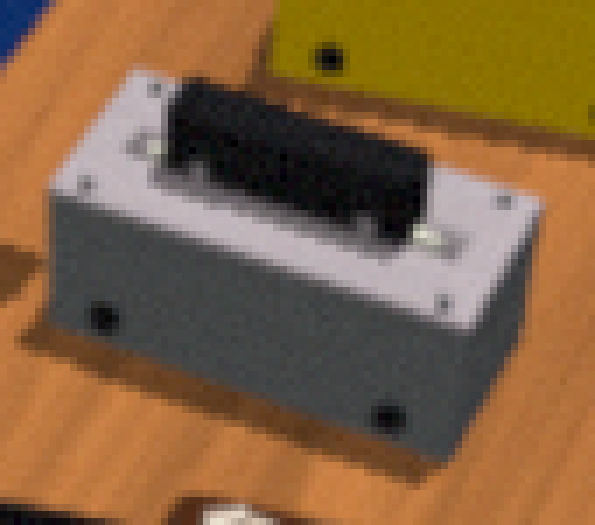

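The handle's appearance matches the start picture. The top view shows the board's edge hiding parts of the chips, so they lie below it, in the pan. Handing in.

```bash
python3 -c "
from station import r
print(r.job_done(), r.observe()['t'])"
```

```text
the job is handed in; nothing more can be done
the job is handed in; nothing more can be done
```

I drew the scraper out of the grey holder and wiped the chips off the open end in two passes, two chips each, near side first. I then lowered the scraper back through the slot and let go at the height where I had gripped it. The job was handed in at about 21 s of the 72 s allowed.

- **Board and pan:** the last pictures show the board empty and all four chips in the pan. In each pair, the chips lie against or partly on top of each other close to the board's edge.
- **Scraper:** its handle rests on the lid and looks the same as in the picture from the start.
- **Block and punnet:** they look unmoved.
- **Forces:** the readings at the end of each move stayed below about 5 N. The gripper was open and clear of everything when I handed in.
- **One measurement that disagreed:** the pan's outline measured about 306 mm wide, against the 290 mm stated. I therefore did not use its stated size when locating the board.

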